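Seat a lens barrel in a V-block at the beam station and hold it down

ROBOT

A 6-joint arm with a two-finger parallel gripper is mounted at the origin on the work surface. World frame = base frame: x ahead of the robot, y to its left, z up, the work surface at z = 0. Lengths are in m, angles in rad, forces in N, time in s.
With the tool pointing down it reaches from about 0.325 to 0.775 m from the base axis. Payload 5.5 kg.
Tool frame: the origin (TCP) lies at the very end of the fingers, on their centre line; the grasp point (between the pads) lies 19 mm behind it (r.grip_point_offset is the distance from the TCP to the grasp point, in m); z points along the fingers, y is the direction in which the jaws open and shut (so a half turn about z gives the same grasp; the last joint's range is limited). The gripper opens to 88 mm and grips with 3 to 60 N. Pads are 20 mm wide; open, the fingers measure 115 mm over their backs; the gripper's body (75 mm by 178 mm) begins 61 mm behind the grasp point.
Start: joints at [-1.398, 0.091, 1.231, -0, 1.82, -0.057], TCP at [0.137, -0.584, 0.223] pointing down, gripper open.
Joint ranges: [-2.87, 2.87], [-0.86, 2.18], [0.17, 2.46], [-1.51, 4.65], [0.06, 2.69], [-2.65, 2.65]. Speed limits (rad/s): [2.57, 2.57, 3.01, 3.14, 3.14, 3.14].

INTERFACE

Orientations are given as a 3x3 rotation matrix whose columns are the frame's x, y, z axes.
In Python, from station import r gives the robot as it stands.
- The arm moves only by the tool apply_moves, never from a script. Its argument "deltas" is a list of rows, each a list of 3 entries, a list of its own where there are three numbers: the shift along the tool's x, y, z normalised to -1 to 1, where 1 is 0.1 m, then the turn about the tool's z normalised to -1 to 1, where 1 is 0.5 rad, then the closure, from 0 (fully open) to 1 (shut). In form: [[[tx, ty, tz], roll, claw], ...]. A call has 1 to 20 rows; each row shifts and turns the pose as measured when the row begins, along the tool's axes as they then stand; what a row does not reach is not made up. A row lasts 1/12 s, in which the tool goes at most 41.7 mm and 7.16 degrees, less where a joint would pass 70% of its speed; a pose out of reach is approached as far as the arm can. A call with a number of a shift or a turn outside -1 to 1 is refused whole. A call with a gripper value outside its range is refused whole. The fingers move at their own pace and stop on an object; "newtons" is the grip in N (left out, the last holds). Time passes only in rows, so rows that do not move let the fingers close. It gives the time, the measured TCP pose, the force and the opening at its end, in the units of the state.
- r.get_obs(): the state, without advancing time (a new reading comes with each control period).
- r.snapshot(name): name is "scene" or "side" or "wrist"; returns a dict with "image" (400x640x3 uint8, red, green, blue), "intrinsics" (3x3 intrinsics, pixels), "rvec" (rotation vector, rad) and "tvec" (3), from world to camera coordinates, as OpenCV has them; the wrist camera has in their place "tool_from_camera" (4x4, takes a point from camera to tool coordinates, whose origin is the TCP and whose axes are the flange's). Camera axes: x right, y down, z forward; pixel columns grow to the right and rows downward; lengths in m; the calibration is good to about 2 mm. The wrist camera is an equidistant fisheye: a pixel r from the principal point sees the ray r / f radians off the axis. A picture is of the moment at which its call begins: read the wrist's pose just before it. There is no depth.
- r.job_done(): hands the job in, once; it reports no verdict.
The state is a dict: "time": time; "joint_pos": joint angles; "joint_vel": joint speeds; "joint_efforts": joint torques, N m; "eef_pos": TCP position; "ee_rot": TCP orientation; "wrist_force": force on the tool from outside, world axes, zero at the start; "wrist_torque": the same for the moment, N m; "grip_width": finger opening in m.
Only numpy, scipy, OpenCV 4.12 (cv2) and the standard library are available. Lean on these libraries where they do the work, as an engineer would, in place of code of your own. Each camera call takes 0.05 s, during which the arm holds its last target. There are 200 camera calls.

TASK

Slide the empty V-block along the bench, without lifting it, from the grey outline into the blue outline in front of the beam source, square with the outline. Then take the brass lens barrel from its green rest and lay it lengthwise in the V, centred end to end, and finish while holding it: keep pressing it down with the gripper, with a steady push of about 10 newtons (15 or 20 does no harm, hammering or crushing it does), so that it bears on both sloping faces when the program ends. Do not drop the barrel on the bench, and leave the yellow tip box, the well plate and the amber bottle where they are.

Things in the scene. Friction and masses are not known exactly. Their poses are not given: they have to be found in the camera images.
- mark_blue: Fixed destination: flat blue tape outline on the bench, inside 92 x 58 mm (long side along its x), tape 8 mm wide. Origin at its centre at bench height. The fixed beam source (white box on a dark foot, 78 mm tall, 65 mm wide in y) belongs to it and stands on its x axis on the robot's side, filling x from -183 to -107 mm of this frame.
- mark_grey: Where the V-block starts: a flat grey tape outline of the same size, origin at its centre at bench height, x along its long side. The way between the two outlines is clear.
- vblock: Loose dark V-block, bright V faces: 84 mm long (x, along the V), 50 wide (y), 41 high, 0.5 to 0.8 kg; slides on the bench. Origin: centre of underside. Base 84 x 50 x 24 mm, flat sides, can be gripped across the 50 mm; on it a V-yoke 20 mm thick at each end, between them a gap 44 mm long for fingers, open down to z = 24. A seated barrel has its axis at y = 0, z = 52 and its top at z = 72 mm.
- vface_left: The bright sloping V faces on the V-block's +y side (both yokes), fixed to the V-block; this frame coincides with the V-block's. The 90 degree V is symmetrical about y = 0: bottom at z = 24 mm, upper edges at y = +-17 mm, z = 41 mm.
- vface_right: The sloping V faces of the V-block on its -y side (both yokes), bright aluminium, fixed to the V-block; this frame coincides with the V-block's own.
- rest: Fixed green rest that holds the barrel at the start; origin at the centre of its underside, x along the barrel. Two end supports (18 mm thick, at x = +-42 mm, 64 mm wide, 16 mm high, with lips 22 mm high beside the barrel) joined by a spine 20 mm wide, 16 mm high. Between the supports (66 mm) fingers can reach down on both sides of the barrel.
- lens: The lens barrel of lens_center as a whole (brass, loose, about 0.2 kg); origin 20 mm below the axis at mid length (at its underside at the start).
- lens_center (a point): Centre of the brass lens barrel, a plain round cylinder of 40 mm diameter and 100 mm length with a glass disc in each end; x along its axis, half-way along it. Both ends are alike. It lies level in the rest at the start, its axis 36 mm above the bench.
- tip_box: Bystander: yellow pipette tip box, loose, 80 x 120 x 70 mm high, origin at the centre of its underside. Leave it alone.
- well_plate: Bystander: dark well plate with light wells, loose, 86 x 128 x 16 mm, origin at the centre of its underside. Leave it alone.
- reagent: Bystander: amber bottle with white cap, loose, 44 mm diameter, 85 mm high, origin at the centre of its underside. Leave it alone.
Mind the look-alikes: they are no part of the job. What is shaped like the vblock but pink or red is not meant.

How it is judged:
On the way, in this order (a step that is already met when the one before it is completed fails the run):
1. the V-block stands in the blue outline while the barrel still lies in its rest (horizontal distance between vblock and mark_blue below 0.01 m and angle between the x axis of vblock and the x axis of mark_blue, either way round below 0.12 rad and height (world z) of vblock below 0.004 m and angle between vblock's own z axis and vertical below 0.06 rad and linear speed of vblock below 0.02 m/s and distance between lens_center and rest below 0.045 m), for 0.2 s.
2. the barrel lies in the V of the V-block (x of lens_center in the frame of vblock between -0.012 and 0.012 m and y of lens_center in the frame of vblock between -0.0025 and 0.0025 m and z of lens_center in the frame of vblock between 0.0485 and 0.055 m and angle between the x axis of vblock and the x axis of lens_center, either way round below 0.06 rad), for 0.2 s.
At the end, for the whole second after the job is handed in: V-block flat within 10 mm and 0.12 rad of the blue outline; barrel along the V (0.06 rad), centred to 12 mm lengthwise, its axis within 2.5 mm of the V's middle plane and 48.5 to 55 mm above the underside; fingers press it (over 3 N), each face bears 4 to 40 N; all at rest (all of step 2 and horizontal distance between vblock and mark_blue below 0.01 m and angle between the x axis of vblock and the x axis of mark_blue, either way round below 0.12 rad and height (world z) of vblock below 0.004 m and angle between vblock's own z axis and vertical below 0.06 rad and contact force between the fingers and lens above 3 N and contact force between lens and vface_left between 4 and 40 N and contact force between lens and vface_right between 4 and 40 N and linear speed of each of lens, vblock below 0.01 m/s); the arm keeps its last pose, push and grip.
It fails at once if the V-block is lifted off the bench or tipped (height (world z) of vblock above 0.008 m or angle between vblock's own z axis and vertical above 0.15 rad).
It fails at once if the barrel is dropped on the bench (height (world z) of lens_center below 0.028 m).
It fails at once if the barrel is hammered or crushed into the V (contact force between lens and vface_left above 70 N or contact force between lens and vface_right above 70 N).
It fails at once if a bystander is disturbed (distance of any of tip_box, well_plate, reagent from where it was at the start of the episode above 0.02 m).
It also fails if it takes over 67 s, if anything falls off the work surface, if the arm or the gripper's body presses on something with over 40 N, if the wrist force passes 120 N, or if a joint passes its speed limit or range.

## Working session

There is one attempt and no reset: what is moved stays moved. The work goes in short steps, Python scripts to look and compute and a tool call to move; the robot and the scene stay as the last step left them, time stands still between calls to the robot, and variables do not carry over. Pictures are saved under pics/ and viewed, about 8 in all and at most 12, crops included, and the job is handed in when it is done.

Besides the shell and the picture viewer there is one more tool, called after "Call:" by a JSON object that holds its "op" and its "data", one argument or row to a line. apply_moves: Moves the arm, as the interface text tells. Scaled input: -1 to 1 covers 0.1 m each way for a shift and 0.5 rad each way for a turn. Its arguments: {"type":"object","properties":{"deltas":{"type":"array","items":{"type":"array"}},"newtons":{"type":"number"}},"required":["deltas"]}

```bash
mkdir -p pics; ls
python3 - <<'E'
from station import r
import cv2,numpy as np
a=r.snapshot("scene");b=r.snapshot("side")
for n,s in(("scene",a),("side",b)):
    cv2.imwrite(f"pics/{n}0.png",s["image"][:,:,::-1]); print(n,s["intrinsics"].tolist(),s["rvec"],s["tvec"])
np.savez("s0.npz",a=a["image"],b=b["image"])
print(r.get_obs())
E
```

```text
pics
scene [[432.2629946265565, 0.0, 319.0263265465644], [0.0, 432.2629946265565, 198.5141093722784], [0.0, 0.0, 1.0]] [ 1.93478824  1.03831812 -0.56247628] [-0.3720115  -0.19919239  1.42494894]
side [[440.9209178419898, 0.0, 312.52181460538156], [0.0, 440.9209178419898, 204.455322015026], [0.0, 0.0, 1.0]] [ 0.0110614  -2.8219671   1.34622529] [0.5912986  0.01027598 1.20991466]
{'time': 0.1, 'joint_pos': array([-1.39766864e+00,  9.17617449e-02,  1.23176039e+00, -6.99459516e-06,
        1.81977950e+00, -5.66783598e-02]), 'joint_vel': array([-0.00098742, -0.00028455, -0.00329587,  0.00080537,  0.00096755,
       -0.00010991]), 'joint_efforts': array([ 3.00436986e-03, -4.47856450e+01, -4.07570672e+01,  7.01110857e-02,
        2.84158636e-02, -1.18491271e-04]), 'eef_pos': array([ 0.13663686, -0.58396731,  0.22163588]), 'ee_rot': array([[ 9.73710997e-01,  2.27786748e-01, -3.01072825e-04],
       [ 2.27786930e-01, -9.73709548e-01,  1.68226045e-03],
       [ 9.00391546e-05, -1.70661596e-03, -9.99998540e-01]]), 'wrist_force': array([0.47345648, 0.58813672, 0.31951076]), 'wrist_torque': array([ 0.0064905 ,  0.02407645, -0.01615014]), 'grip_width': 0.08763778855588035}
```

View pics/scene0.png

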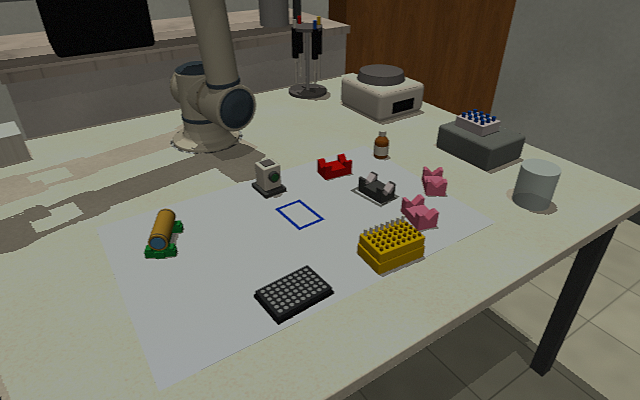

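View pics/side0.png

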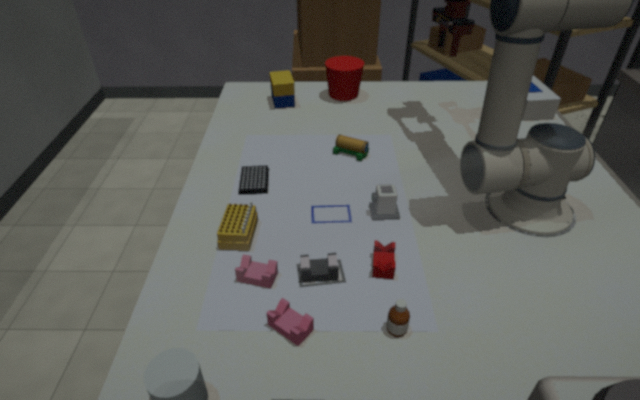

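The scene view shows the dark V-block at (377,188), blue outline at (300,214), barrel at (162,230), beam source at (268,177). Candidates for the V-block are dark (377,188), red (335,167), and pink (433,180) and (420,212). Only the dark one with bright faces, standing in the grey outline, fits the description.

```bash
cat > h.py <<'E'
import cv2,numpy as np
K={"scene":np.array([[432.263,0,319.026],[0,432.263,198.514],[0,0,1]]),"side":np.array([[440.921,0,312.522],[0,440.921,204.455],[0,0,1]])}
RV={"scene":np.array([1.93478824,1.03831812,-0.56247628]),"side":np.array([0.0110614,-2.8219671,1.34622529])}
TV={"scene":np.array([-0.3720115,-0.19919239,1.42494894]),"side":np.array([0.5912986,0.01027598,1.20991466])}
def cast(n,px,z):
    R=cv2.Rodrigues(RV[n])[0]; c=-R.T@TV[n]
    d=(np.c_[np.asarray(px,float).reshape(-1,2),np.ones(np.size(px)//2)]@np.linalg.inv(K[n]).T)@R
    return (c+d*((z-c[2])/d[:,2])[:,None])[:,:2]
def proj(n,P): return cv2.projectPoints(np.float64(P).reshape(-1,3),RV[n],TV[n],K[n],None)[0][:,0]
def rect(p):
    (c,s,a)=cv2.minAreaRect(np.float32(p*1000)); b=cv2.boxPoints((c,s,a))
    e=[b[1]-b[0],b[2]-b[1]]; e=max(e,key=np.linalg.norm)
    return np.round(c,1),np.round(sorted(s),1),round(np.degrees(np.arctan2(e[1],e[0]))%180,1)
def big(m):
    n,l,st,_=cv2.connectedComponentsWithStats(m.astype(np.uint8)); return l==1+np.argmax(st[1:,4])
E
python3 - <<'E'
from h import *
D=np.load("s0.npz");I={"scene":D["a"],"side":D["b"]}
for n in I:
    hsv=cv2.cvtColor(I[n],cv2.COLOR_RGB2HSV);H,S,V=hsv[...,0],hsv[...,1],hsv[...,2]
    blue=(H>100)&(H<130)&(S>100); blue[:190]=0; blue[250:]=0; blue[:,:265]=0; blue[:,365:]=0
    ys,xs=np.where(big(cv2.dilate(blue.astype(np.uint8),np.ones((3,3))))&blue); print(n,"blue",rect(cast(n,np.c_[xs,ys],0)))
    br=(H>8)&(H<28)&(S>110)&(V>40)
    if n=="scene": br[:,:140]=0;br[:,190:]=0;br[:200]=0;br[270:]=0
    else: br[:125]=0;br[165:]=0;br[:,:325]=0;br[:,380:]=0
    br=big(br);ys,xs=np.where(br); print(n,"brass",br.sum(),cv2.minAreaRect(np.c_[xs,ys].astype(np.float32)),rect(cast(n,np.c_[xs,ys],.045)),cast(n,[xs.mean(),ys.mean()],.036))
c1=cv2.resize(I["scene"][155:225,330:450],None,fx=6,fy=6,interpolation=cv2.INTER_CUBIC)
c2=cv2.resize(I["side"][240:296,280:360],None,fx=6,fy=6,interpolation=cv2.INTER_CUBIC)
# stack
W=max(c1.shape[1],c2.shape[1]);
c1=cv2.resize(I["scene"][165:210,345:405],(480,360),interpolation=cv2.INTER_CUBIC);c2=cv2.resize(I["side"][240:300,280:360],(480,360)[:2],interpolation=cv2.INTER_CUBIC)
c1=np.clip(c1*1.6,0,255);c2=np.clip(c2*1.6,0,255)
cv2.imwrite("pics/crop1.png",cv2.resize(np.hstack([c1,c2]),(800,300))[:,:,::-1])
E
```

```text
scene blue (array([540.9,  27.3]), array([ 73.3, 108.9]), np.float32(2.4))
scene brass 554 ((162.09999084472656, 229.20001220703125), (19.289892196655273, 42.69074630737305), 18.434947967529297) (array([ 481.6, -281.2]), array([ 41.2, 150.7]), np.float32(153.4)) [[ 0.46173179 -0.27546723]]
side blue (array([591.2,  24.2]), array([ 2.8, 67.5]), np.float32(90.7))
side brass 297 ((350.38238525390625, 143.47061157226562), (28.134132385253906, 10.914102554321289), 14.03624439239502) (array([ 473.8, -268.3]), array([ 62.9, 104.9]), np.float32(153.1)) [[ 0.47302564 -0.28333313]][ WARN:0@0.254] global loadsave.cpp:1063 imwrite_ Unsupported depth image for selected encoder is fallbacked to CV_8U.
```

View pics/crop1.png

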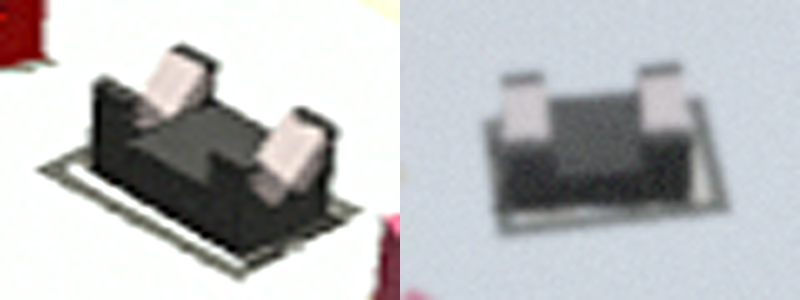

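```bash
python3 - <<'E'
from h import *
f=lambda x,y:(345+x/6.667-.5,165+y/6.667-.5)
print("scene bottom",cast("scene",[f(93,170),f(243,250),f(330,205)],0).round(4).tolist())
print("grey outer",cast("scene",[f(38,170),f(243,280),f(362,210)],0).round(4).tolist())
g=lambda x,y:(280+x/5-.5-80,240+y/5-.5)
print("side bottom",cast("side",[g(500,208),g(692,203)],0).round(4).tolist())
print("grey outer side",cast("side",[g(500,236),g(733,211),g(485,122),g(705,100)],0).round(4).tolist())
print("bottle",cast("scene",[381,158],0),cast("side",[398,333],0))
print("others",cast("scene",[[335,178],[433,193],[420,228]],0),"tip",cast("scene",[[360,260],[390,272],[425,250]],0))
# barrel ends: visible end disc centre etc
print("barrel",cast("scene",[[157,243]],.036))
E
python3 - <<'E'
import sys;sys.path.insert(0,'.')
from station import r
s=r.snapshot("wrist");print(s["intrinsics"].tolist(),s["tool_from_camera"].tolist())
E
```

```text
scene bottom [[0.5341, 0.2175], [0.612, 0.2293], [0.606, 0.2791]]
grey outer [[0.522, 0.1991], [0.6278, 0.2158], [0.6157, 0.2871]]
side bottom [[0.618, 0.264], [0.5295, 0.2607]]
grey outer side [[0.6174, 0.2807], [0.5109, 0.2654], [0.6271, 0.2101], [0.5212, 0.1953]]
bottle [[0.42534921 0.38928181]] [[0.41095417 0.40246256]]
others [[0.44759422 0.20234759]
 [0.65435946 0.37285351]
 [0.74746979 0.23282286]] tip [[0.75955029 0.04507059]
 [0.82268193 0.07320219]
 [0.81167445 0.18414545]]
barrel [[ 0.51515933 -0.30330864]]
[[309.70691628693146, 0.0, 318.65653535772896], [0.0, 309.70691628693146, 203.46130097770805], [0.0, 0.0, 1.0]] [[0.0011442186755231038, -0.9623478915288907, -0.2718183703017899, 0.0742140416909946], [0.9999993294867698, 0.0010526728127829878, 0.00048260331453023184, -0.0005424674861626011], [-0.00017829647375133036, -0.2718187402477019, 0.9623484507497894, -0.16330536892642392], [0.0, 0.0, 0.0, 1.0]]
```

Call:
{"op": "apply_moves", "data": {
  "deltas": [
    [[0.26,-0.3,0],0.09,0],
    [[0.26,-0.31,0],0.09,0],
    [[0.26,-0.31,0],0,0],
    [[0.26,-0.31,0],0,0],
    [[0.26,-0.31,0],0,0],
    [[0.26,-0.31,0],0,0],
    [[0.26,-0.31,0],0,0],
    [[0.26,-0.31,0],0,0],
    [[0.26,-0.31,0],0,0],
    [[0.26,-0.31,0],0,0],
    [[0.26,-0.31,0],0,0],
    [[0.26,-0.31,0],0,0],
    [[0.26,-0.31,0],0,0],
    [[0.26,-0.31,0],0,0],
    [[0.26,-0.31,0],0,0],
    [[0.26,-0.31,0],0,0],
    [[0.26,-0.31,0],0,0],
    [[0.26,-0.31,0],0,0],
    [[0,0,0],0,0]
  ],
  "newtons": 20
}}

```text
time: 1.73
eef_pos: [0.528, 0.0551, 0.2142]
ee_rot: [[0.992, 0.126, -0.005], [0.127, -0.992, 0.015], [-0.003, -0.016, -1.0]]
wrist_force: [0.6, 1.1, -0.6]
grip_width: 0.0874
```

Call:
{"op": "apply_moves", "data": {
  "deltas": [
    [[0.13,-0.37,0],0,0],
    [[0.13,-0.37,0],0,0],
    [[0.13,-0.37,0],0,0],
    [[0.13,-0.37,0],0,0],
    [[0.13,-0.37,0],0,0],
    [[0,0,0],0,0],
    [[0,0,0],0,0]
  ]
}}

```text
time: 2.32
eef_pos: [0.5692, 0.2532, 0.2107]
ee_rot: [[0.992, 0.127, -0.014], [0.128, -0.992, 0.011], [-0.012, -0.013, -1.0]]
wrist_force: [-0.1, -0.1, -0.7]
grip_width: 0.0878
```

```bash
cat >> h.py <<'E'
WK=np.array([[309.707,0,318.6565],[0,309.707,203.4613],[0,0,1]])
def wcast(px,z,o,T):
    px=np.asarray(px,float).reshape(-1,2); q=(px-WK[:2,2])/309.707; t=np.linalg.norm(q,axis=1)+1e-12
    d=np.c_[q*(np.sin(t)/t)[:,None],np.cos(t)]
    W=np.eye(4);W[:3,:3]=o["ee_rot"];W[:3,3]=o["eef_pos"];M=W@np.array(T)
    d=d@M[:3,:3].T;c=M[:3,3]
    return (c+d*((z-c[2])/d[:,2])[:,None])[:,:2]
def bev(img,o,T,c,half,z,n):
    "metric top view at height z: n px across 2*half about c; col=+x, row=-y"
    g=np.linspace(-half,half,n);X,Y=np.meshgrid(c[0]+g,c[1]-g)
    W=np.eye(4);W[:3,:3]=o["ee_rot"];W[:3,3]=o["eef_pos"];M=np.linalg.inv(W@np.array(T))
    P=np.stack([X,Y,0*X+z],-1).reshape(-1,3)@M[:3,:3].T+M[:3,3]
    rr=np.linalg.norm(P[:,:2],axis=1);k=np.arctan2(rr,P[:,2])/rr*309.707
    uv=(P[:,:2]*k[:,None]+WK[:2,2]).astype(np.float32).reshape(n,n,2)
    return cv2.remap(img,uv[...,0],uv[...,1],cv2.INTER_CUBIC)
E
cat > look.py <<'E'
import sys
from h import *
from station import r
import pickle
o=r.get_obs();s=r.snapshot("wrist");pickle.dump((o,s),open(sys.argv[1]+".pkl","wb"))
cv2.imwrite(f"pics/{sys.argv[1]}.png",s["image"][:,:,::-1]);print(o["eef_pos"].round(4),o["ee_rot"].round(3).tolist(),o["time"],o["wrist_force"].round(1),o["grip_width"].round(4))
E
python3 look.py w1
```

```text
Traceback (most recent call last):
  File "look.py", line 6, in <module>
    cv2.imwrite(f"pics/{sys.argv[1]}.png",s["image"][:,:,::-1]);print(o["eef_pos"].round(4),o["ee_rot"].round(3).tolist(),o["time"],o["wrist_force"].round(1),o["grip_width"].round(4))
                                                                                                                                                              ^^^^^^^^^^^^^^^^^^^^^
AttributeError: 'float' object has no attribute 'round'
```

View pics/w1.png

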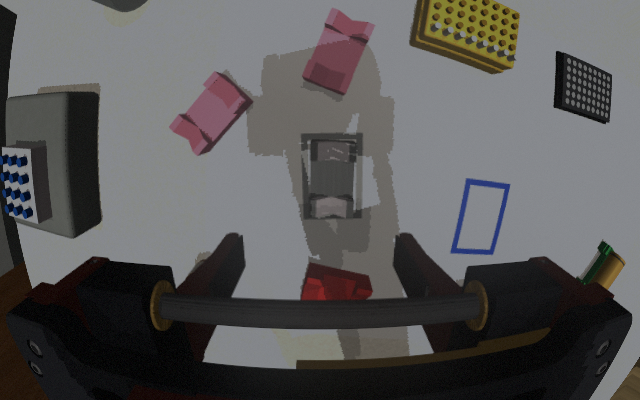

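Wrist view shows the dark block at (332,178) in its grey outline, blue outline at (480,217), and the red decoy at (335,283).

```bash
sed -i 's/o\["grip_width"\].round(4)/round(o["grip_width"],4)/' look.py
python3 - <<'E'
from h import *
import pickle
o,s=pickle.load(open("w1.pkl","rb"));im=s["image"];T=s["tool_from_camera"];print(o["eef_pos"])
hsv=cv2.cvtColor(im,cv2.COLOR_RGB2HSV);H,S,V=[hsv[...,i] for i in range(3)]
b=(H>100)&(H<130)&(S>100);b[:,:430]=0;b[:,530:]=0;b[:165]=0;b[270:]=0
ys,xs=np.where(b);print("blue",rect(wcast(np.c_[xs,ys],0,o,T)))
print("block centre rough",wcast([332,178],.024,o,T), "grey corners",wcast([[302,134],[362,133],[302,219],[362,219]],0,o,T).round(4).tolist())
A=bev(im,o,T,(.57,.245),.07,.0,400);B=bev(im,o,T,(.57,.245),.07,.041,400)
cv2.imwrite("pics/bev1.png",np.clip(np.hstack([A,B])[:,:,::-1]*1.8,0,255).astype(np.uint8))
E
```

```text
[0.56916369 0.25318926 0.2106525 ]
blue (array([543.3,  24.4]), array([ 73.9, 108.1]), np.float32(2.3))
block centre rough [[0.57427435 0.24120536]] grey corners [[0.6184, 0.2828], [0.6293, 0.2116], [0.5115, 0.2703], [0.5216, 0.1941]]
```

View pics/bev1.png

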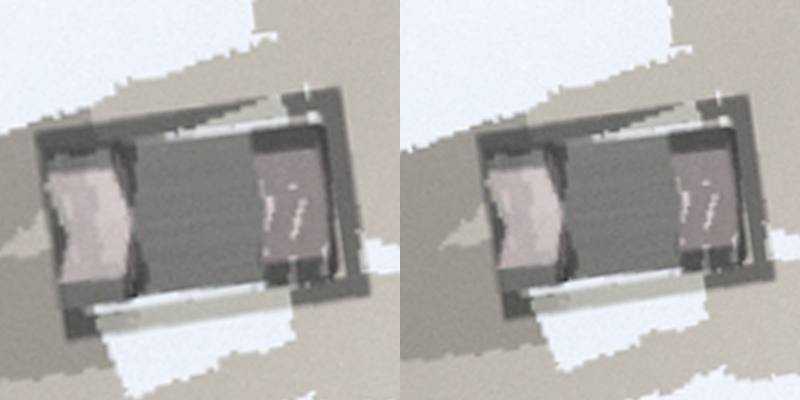

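Call:
{"op": "apply_moves", "data": {
  "deltas": [
    [[0.01,0.03,0.3],0,0],
    [[0.01,0.03,0.35],0,0],
    [[0.01,0.03,0.35],0,0],
    [[0.01,0.03,0.35],0,0],
    [[0,0.02,0.2],0,0],
    [[0,0,0],0,0],
    [[0,0,0],0,0]
  ]
}}

```text
time: 2.95
eef_pos: [0.574, 0.2324, 0.0538]
ee_rot: [[0.993, 0.119, -0.007], [0.119, -0.993, 0.013], [-0.005, -0.013, -1.0]]
wrist_force: [-0.4, 0.9, 0.8]
grip_width: 0.0879
```

```bash
python3 look.py w2
python3 - <<'E'
from h import *
import pickle
o,s=pickle.load(open("w2.pkl","rb"));im=s["image"];T=s["tool_from_camera"]
W=np.eye(4);W[:3,:3]=o["ee_rot"];W[:3,3]=o["eef_pos"];W=W@np.array(T);print("cam",W[:3,3])
cv2.imwrite("pics/w2c.png",np.clip(im[:,:,::-1]*1.6,0,255).astype(np.uint8))
E
```

```text
[0.574  0.2324 0.0538] [[0.993, 0.119, -0.007], [0.119, -0.993, 0.013], [-0.005, -0.013, -1.0]] 2.95 [-0.4  0.9  0.8] 0.0879
cam [0.64870192 0.23965443 0.21669928]
```

View pics/w2c.png

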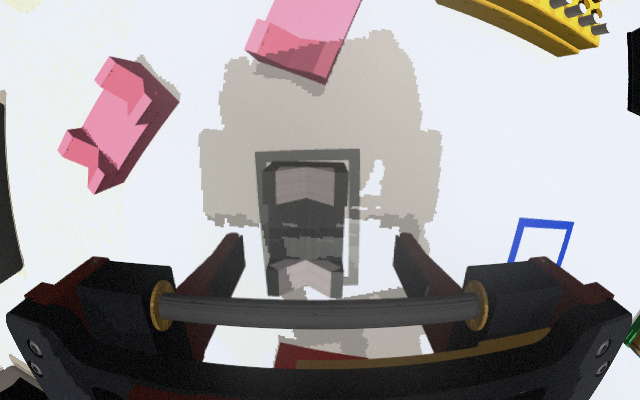

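The block's V centre line runs through (309,185) and (308,268), with the finger tips at (240,240) and (402,240), so the block sits slightly left of centre.

Run:
```python
from h import *
import pickle
o,s=pickle.load(open("w2.pkl","rb"));T=s["tool_from_camera"]
print(wcast([[311,168],[308,270],[309,182],[307,260]],.024,o,T).round(4).tolist(),"base gap",wcast([[307,206],[307,257]],.024,o,T).round(4).tolist())
print("top corners far L,R; near",wcast([[276,165],[345,165],[270,262],[342,262]],.041,o,T).round(4).tolist())
```

```text
[[0.6157, 0.2431], [0.544, 0.2371], [0.6066, 0.2433], [0.5518, 0.2386]] base gap [[0.5906, 0.2428], [0.5541, 0.2389]]
top corners far L,R; near [[0.618, 0.2631], [0.6228, 0.2236], [0.5556, 0.2621], [0.5617, 0.2166]]
```

Call:
{"op": "apply_moves", "data": {
  "deltas": [
    [[0.02,-0.05,0.2],0.02,0],
    [[0.02,-0.03,0.2],0.02,0],
    [[0,0,0.03],0,0],
    [[0,0,0],0,0]
  ]
}}

```text
time: 3.33
eef_pos: [0.5825, 0.2411, 0.0215]
ee_rot: [[0.995, 0.096, 0.008], [0.096, -0.995, 0.017], [0.009, -0.016, -1.0]]
wrist_force: [0.2, -0.5, 0.9]
grip_width: 0.0881
```

Call:
{"op": "apply_moves", "data": {
  "deltas": [
    [[-0.03,0,0.06],0,0],
    [[0,0,0.05],0,0],
    [[0,0,0],0,0],
    [[0,0,0],0,0]
  ]
}}

```text
time: 3.67
eef_pos: [0.5824, 0.2415, 0.0168]
ee_rot: [[0.995, 0.096, 0.017], [0.096, -0.995, 0.02], [0.018, -0.018, -1.0]]
wrist_force: [0.3, 0.9, 0.3]
grip_width: 0.0882
```

Call:
{"op": "apply_moves", "data": {
  "deltas": [
    [[-0.06,0,0.12],0,0],
    [[0,0,0],0,0]
  ]
}}

```text
time: 3.83
eef_pos: [0.5775, 0.2413, 0.0065]
ee_rot: [[0.995, 0.096, 0.019], [0.096, -0.995, 0.021], [0.021, -0.019, -1.0]]
wrist_force: [-1.4, 0.8, -1.3]
grip_width: 0.0881
```

Call:
{"op": "apply_moves", "data": {
  "deltas": [
    [[0,0,0],0,0],
    [[0,0,0],0,0],
    [[0,0,0],0,0],
    [[0,0,0],0,0]
  ]
}}

```text
time: 4.17
eef_pos: [0.5788, 0.2416, 0.0092]
ee_rot: [[0.995, 0.097, 0.022], [0.096, -0.995, 0.022], [0.024, -0.02, -1.0]]
wrist_force: [0.4, -0.2, -0.9]
grip_width: 0.0879
```

Call:
{"op": "apply_moves", "data": {
  "deltas": [
    [[0,0,0.03],0,0.3],
    [[0,0,0.02],0,0.6],
    [[0,0,0.01],0,1],
    [[0,0,0.01],0,1],
    [[0,0,0.01],0,1],
    [[0,0,0.01],0,1]
  ],
  "newtons": 10
}}

```text
time: 4.67
eef_pos: [0.5802, 0.2415, 0.0009]
ee_rot: [[0.995, 0.097, 0.024], [0.096, -0.995, 0.021], [0.026, -0.019, -0.999]]
wrist_force: [-2.4, 0.6, 7.7]
grip_width: 0.0511
```

Call:
{"op": "apply_moves", "data": {
  "deltas": [
    [[-0.03,0.1,-0.02],0.01,1],
    [[-0.05,0.2,0.0],0.01,1],
    [[-0.05,0.2,0.0],0.01,1],
    [[-0.05,0.2,0.0],0.01,1],
    [[-0.05,0.2,0.0],0.01,1],
    [[-0.05,0.2,0.0],0.01,1]
  ]
}}

```text
time: 5.17
eef_pos: [0.5616, 0.1323, 0.0013]
ee_rot: [[0.997, 0.072, 0.029], [0.071, -0.997, 0.032], [0.032, -0.03, -0.999]]
wrist_force: [0.6, 3.6, 1.8]
grip_width: 0.0499
```

Call:
{"op": "apply_moves", "data": {
  "deltas": [
    [[-0.05,0.2,0.0],0.01,1],
    [[-0.05,0.2,0.0],0.01,1],
    [[-0.05,0.2,0.0],0.01,1],
    [[-0.05,0.2,0.0],0.01,1],
    [[-0.03,0.12,0.0],0.01,1],
    [[0,0,0.0],0,1]
  ]
}}

```text
time: 5.67
eef_pos: [0.5446, 0.0348, 0.0017]
ee_rot: [[0.998, 0.044, 0.039], [0.042, -0.998, 0.04], [0.041, -0.039, -0.998]]
wrist_force: [0.5, -1.4, -2.1]
grip_width: 0.0499
```

Call:
{"op": "apply_moves", "data": {
  "deltas": [
    [[-0.02,0.1,0.0],0.01,1],
    [[0,0.02,0.0],0,1],
    [[0,0,0],0,0.3],
    [[0,0,0],0,0],
    [[0,0,0],0,0]
  ]
}}

```text
time: 6.08
eef_pos: [0.5435, 0.0248, 0.0021]
ee_rot: [[0.998, 0.038, 0.04], [0.037, -0.998, 0.044], [0.042, -0.042, -0.998]]
wrist_force: [-0.6, 2.0, 2.2]
grip_width: 0.0664
```

Call:
{"op": "apply_moves", "data": {
  "deltas": [
    [[0,0,0],0,0],
    [[0,0,0],0,0],
    [[0,-0.01,-0.2],0,0],
    [[0.01,-0.01,-0.35],0,0],
    [[0.01,-0.01,-0.4],0,0],
    [[0.01,-0.02,-0.4],0,0],
    [[0.01,-0.02,-0.4],0,0],
    [[0.01,-0.02,-0.3],0,0],
    [[0,0,0],0,0]
  ]
}}

```text
time: 6.83
eef_pos: [0.5364, 0.0267, 0.208]
ee_rot: [[0.999, 0.041, 0.024], [0.04, -0.998, 0.04], [0.025, -0.039, -0.999]]
wrist_force: [0.2, -0.1, 0.3]
grip_width: 0.0882
```

```bash
python3 look.py w3
python3 - <<'E'
from h import *
import pickle
o,s=pickle.load(open("w3.pkl","rb"));im=s["image"];T=s["tool_from_camera"]
cv2.imwrite("pics/w3c.png",np.clip(im[:,:,::-1]*1.6,0,255).astype(np.uint8))
E
```

```text
[0.5364 0.0267 0.208 ] [[0.999, 0.041, 0.024], [0.04, -0.998, 0.04], [0.025, -0.039, -0.999]] 6.8333 [ 0.2 -0.1  0.3] 0.0882
```

View pics/w3c.png

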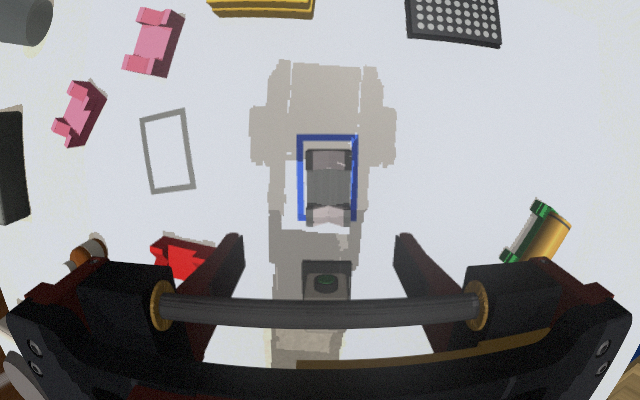

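Run:
```python
from h import *
import pickle
o,s=pickle.load(open("w3.pkl","rb"));im=s["image"];T=s["tool_from_camera"]
hsv=cv2.cvtColor(im,cv2.COLOR_RGB2HSV);H,S=hsv[...,0],hsv[...,1]
b=(H>100)&(H<130)&(S>100);b[:,:280]=0;b[:,375:]=0;b[:125]=0;b[240:]=0
ys,xs=np.where(b);p=wcast(np.c_[xs,ys],0,o,T);print("blue",rect(p))
c=(543,26)
B=[bev(im,o,T,(.54,.026),.07,z,400) for z in(0,.041)]
cv2.imwrite("pics/bev3.png",np.clip(np.hstack(B)[:,:,::-1]*1.7,0,255).astype(np.uint8))
```

```text
blue (array([542.7,  25.6]), array([ 73.2, 106.5]), np.float32(2.7))
```

View pics/bev3.png

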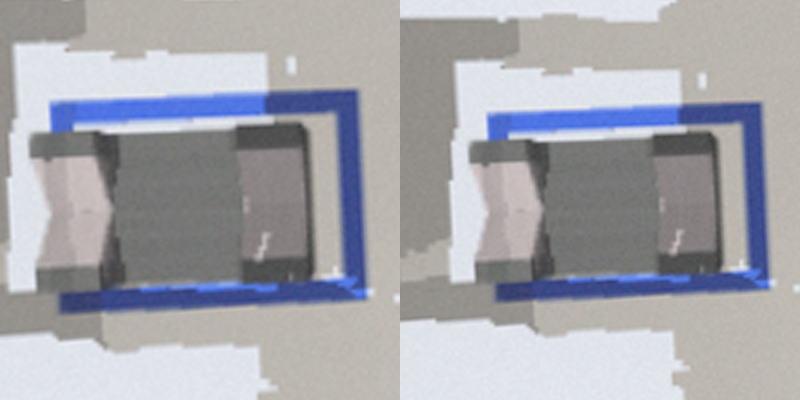

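The block sits in the blue outline, but its far gap is about 9.4 mm against a nominal 4, so it is roughly 5 mm short in x. I'll nudge it to gain margin.

Call:
{"op": "apply_moves", "data": {
  "deltas": [
    [[0,0.02,0.3],0.01,0],
    [[0,0.02,0.38],0.01,0],
    [[0,0.02,0.38],0.01,0],
    [[0,0.02,0.38],0.01,0],
    [[0,0.02,0.2],0.01,0],
    [[0,0,0.05],0,0]
  ]
}}

```text
time: 7.38
eef_pos: [0.5382, 0.0227, 0.0242]
ee_rot: [[1.0, 0.016, 0.019], [0.015, -0.999, 0.037], [0.02, -0.036, -0.999]]
wrist_force: [-0.2, -0.2, -0.7]
grip_width: 0.088
```

Call:
{"op": "apply_moves", "data": {
  "deltas": [
    [[0,0,0.15],-0.03,0],
    [[0,0,0.08],-0.03,0.3],
    [[0,0,0.02],0,0.6],
    [[0,0,0.01],0,1],
    [[0,0,0.01],0,1],
    [[0,0,0.01],0,1],
    [[0,0,0.01],0,1]
  ]
}}

```text
time: 7.97
eef_pos: [0.5388, 0.0189, 0.0011]
ee_rot: [[0.999, 0.047, 0.019], [0.047, -0.999, 0.025], [0.021, -0.024, -1.0]]
wrist_force: [-1.8, 1.8, 6.8]
grip_width: 0.0512
```

Call:
{"op": "apply_moves", "data": {
  "deltas": [
    [[0.04,-0.05,-0.01],0,1],
    [[0.04,-0.04,0],0,1],
    [[0,0,0],0,1],
    [[0,0,0],0,1]
  ]
}}

```text
time: 8.3
eef_pos: [0.5454, 0.0286, 0.001]
ee_rot: [[0.999, 0.048, 0.015], [0.047, -0.999, 0.023], [0.016, -0.022, -1.0]]
wrist_force: [-2.9, -3.7, 3.1]
grip_width: 0.0501
```

Call:
{"op": "apply_moves", "data": {
  "deltas": [
    [[-0.01,0.03,0],0,1],
    [[0,0.0,0],0,1],
    [[0,0,0],0,0.3],
    [[0,0,0],0,0],
    [[0,0,0],0,0],
    [[0,0,0],0,0],
    [[0,0,-0.2],0,0],
    [[0,-0.01,-0.35],0,0],
    [[0.0,-0.01,-0.4],0,0],
    [[0,-0.01,-0.4],0,0],
    [[0,-0.01,-0.4],0,0],
    [[0.01,-0.01,-0.3],0,0],
    [[0,0,0],0,0]
  ]
}}

```text
time: 9.38
eef_pos: [0.5386, 0.026, 0.2074]
ee_rot: [[0.999, 0.047, 0.003], [0.047, -0.999, 0.026], [0.004, -0.026, -1.0]]
wrist_force: [1.4, -0.1, 1.3]
grip_width: 0.0876
```

```bash
python3 look.py w4
cat > meas.py <<'E'
from h import *
import pickle,sys
o,s=pickle.load(open(sys.argv[1]+".pkl","rb"));im=s["image"];T=s["tool_from_camera"]
hsv=cv2.cvtColor(im,cv2.COLOR_RGB2HSV);H,S=hsv[...,0],hsv[...,1]
b=(H>100)&(H<130)&(S>100);b[:,:250]=0;b[:,400:]=0;b[:100]=0;b[245:]=0
ys,xs=np.where(b);p=wcast(np.c_[xs,ys],0,o,T);print("blue",rect(p))
B=[bev(im,o,T,(.54,.026),.07,z,400) for z in(0,.041)]
cv2.imwrite(f"pics/bev_{sys.argv[1]}.png",np.clip(np.hstack(B)[:,:,::-1]*1.7,0,255).astype(np.uint8))
E
python3 meas.py w4
```

```text
[0.5386 0.026  0.2074] [[0.999, 0.047, 0.003], [0.047, -0.999, 0.026], [0.004, -0.026, -1.0]] 9.3833 [ 1.4 -0.1  1.3] 0.0876
blue (array([543. ,  25.6]), array([ 73.7, 106.7]), np.float32(2.5))
```

View pics/bev_w4.png

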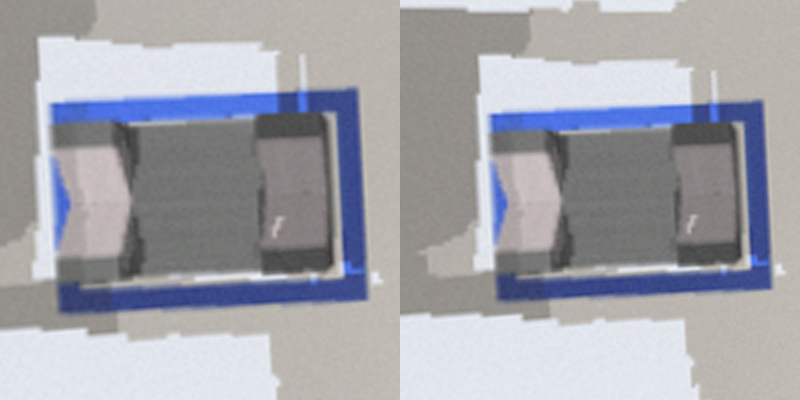

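Now the far gap is about 3 mm and the V centre is at y≈0.026, so the block is centred in the blue outline. Next is the barrel.

Call:
{"op": "apply_moves", "data": {
  "deltas": [
    [[-0.1,0.38,0],0,0],
    [[-0.1,0.38,0],0,0],
    [[-0.1,0.38,0],0,0],
    [[-0.1,0.38,0],0,0],
    [[-0.1,0.38,0],0,0],
    [[-0.1,0.38,0],0,0],
    [[-0.1,0.38,0],0,0],
    [[-0.05,0.2,0],0,0],
    [[0,0,0],0.2,0],
    [[0,0,0],0.2,0],
    [[0,0,0],0.2,0],
    [[0,0,0],0.2,0],
    [[0,0,0],0.2,0],
    [[0,0,0],0,0]
  ]
}}

```text
time: 10.6
eef_pos: [0.4641, -0.2742, 0.162]
ee_rot: [[0.888, -0.459, -0.039], [-0.457, -0.888, 0.046], [-0.056, -0.023, -0.998]]
wrist_force: [0.1, -0.3, -0.3]
grip_width: 0.0878
```

```bash
python3 look.py w5
python3 - <<'E'
from h import *
import pickle
o,s=pickle.load(open("w5.pkl","rb"));im=s["image"];T=s["tool_from_camera"]
hsv=cv2.cvtColor(im,cv2.COLOR_RGB2HSV);H,S,V=[hsv[...,i] for i in range(3)]
b=(H>8)&(H<28)&(S>110)&(V>40);b[245:]=0;b=big(b)
ys,xs=np.where(b);print(b.sum(),xs.min(),xs.max(),ys.min(),ys.max());
for z in(.036,.05):print(z,rect(wcast(np.c_[xs,ys],z,o,T)))
v=im.copy();v[cv2.morphologyEx(b.astype(np.uint8),cv2.MORPH_GRADIENT,np.ones((3,3)))>0]=[255,0,255]
cv2.imwrite("pics/w5c.png",np.clip(v[:,:,::-1]*1.5,0,255).astype(np.uint8))
E
```

```text
[ 0.4641 -0.2742  0.162 ] [[0.888, -0.459, -0.039], [-0.457, -0.888, 0.046], [-0.056, -0.023, -0.998]] 10.6 [ 0.1 -0.3 -0.3] 0.0878
3206 304 344 136 229
0.036 (array([ 467.1, -277.7]), array([37.7, 92.8]), np.float32(152.8))
0.05 (array([ 470.5, -279.5]), array([35.9, 88.2]), np.float32(152.8))
```

View pics/w5c.png

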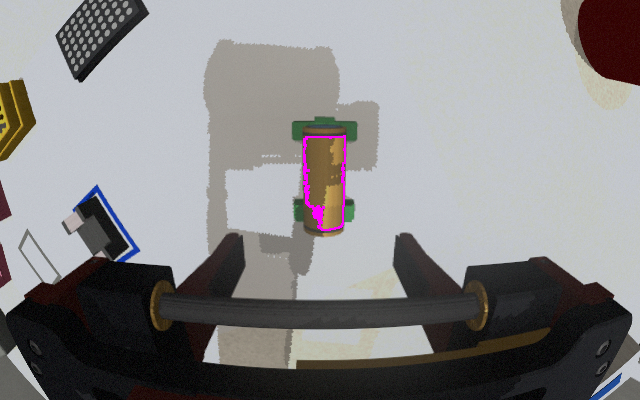

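Barrel spans rows 126–235 around column 325, with green supports at rows 121–139 and 198–222.

Run:
```python
from h import *
import pickle
o,s=pickle.load(open("w5.pkl","rb"));T=s["tool_from_camera"]
R=o["ee_rot"];p=o["eef_pos"][:2];C=(R@np.array(T)[:3,3]+o["eef_pos"]);print("cam",C)
for z in(.036,.056):
    q=wcast([[324,126],[324.5,235],[324,181],[303,181],[346,181]],z,o,T);print(z,q.round(4).tolist(),q[:2].mean(0),np.linalg.norm(q[0]-q[1]))
q=wcast([[293,130],[357,130],[294,208],[354,208]],.018,o,T);print("rest",q.round(4).tolist(),q.mean(0), np.linalg.norm(q[:2].mean(0)-q[2:].mean(0)))
```

```text
cam [ 0.53613266 -0.31519587  0.32091897]
0.036 [[0.5164, -0.3031], [0.4195, -0.2543], [0.4699, -0.2794], [0.479, -0.2615], [0.4605, -0.2981]] [ 0.46794339 -0.27872391] 0.10853594968593346
0.056 [[0.5178, -0.304], [0.4277, -0.2586], [0.4745, -0.2819], [0.483, -0.2653], [0.4658, -0.2993]] [ 0.47272996 -0.28128407] 0.10091722559790874
rest [[0.5256, -0.2737], [0.4973, -0.3294], [0.454, -0.236], [0.4258, -0.2919]] [ 0.47566386 -0.28273726] 0.08085580559505418
```

Call:
{"op": "apply_moves", "data": {
  "deltas": [
    [[0.08,0.02,0.1],0,0],
    [[0.08,0.02,0.3],0,0],
    [[0.04,0.02,0.3],0,0],
    [[0,0,0.15],0,0],
    [[0,0,0],0,0],
    [[0,0,0],0,0]
  ],
  "newtons": 30
}}

```text
time: 11.15
eef_pos: [0.4761, -0.2848, 0.0653]
ee_rot: [[0.898, -0.438, -0.043], [-0.436, -0.898, 0.048], [-0.06, -0.025, -0.998]]
wrist_force: [0.3, -0.2, -0.2]
grip_width: 0.088
```

Call:
{"op": "apply_moves", "data": {
  "deltas": [
    [[0,0,0.2],0.02,0],
    [[0,0,0.2],0.02,0],
    [[0,0,0.08],0,0],
    [[0,0,0.02],0,0]
  ]
}}

```text
time: 11.48
eef_pos: [0.4761, -0.2837, 0.0171]
ee_rot: [[0.891, -0.452, -0.038], [-0.45, -0.892, 0.045], [-0.055, -0.023, -0.998]]
wrist_force: [-0.6, -0.5, 1.0]
grip_width: 0.0881
```

Call:
{"op": "apply_moves", "data": {
  "deltas": [
    [[0,0,0.01],0,0.3],
    [[0,0,0.01],0,0.6],
    [[0,0,0.01],0,1],
    [[0,0,0.01],0,1],
    [[0,0,0.01],0,1],
    [[0,0,0.01],0,1],
    [[0,0,0.01],0,1]
  ]
}}

```text
time: 12.07
eef_pos: [0.4789, -0.2855, 0.016]
ee_rot: [[0.893, -0.449, -0.031], [-0.448, -0.893, 0.04], [-0.046, -0.022, -0.999]]
wrist_force: [-1.0, 0.5, -0.2]
grip_width: 0.0445
```

Call:
{"op": "apply_moves", "data": {
  "deltas": [
    [[0,0,0.01],0,1],
    [[0,0,0.01],0,1],
    [[0,0,0.01],0,1]
  ]
}}

```text
time: 12.32
eef_pos: [0.4793, -0.2852, 0.0156]
ee_rot: [[0.893, -0.449, -0.03], [-0.448, -0.893, 0.04], [-0.044, -0.022, -0.999]]
wrist_force: [-1.8, 2.6, 5.9]
grip_width: 0.0397
```

Call:
{"op": "apply_moves", "data": {
  "deltas": [
    [[0,0,-0.15],0,1],
    [[0,0,-0.3],0,1],
    [[0,0,-0.4],0,1],
    [[0,0,-0.4],0,1],
    [[0,0,-0.3],0,1],
    [[0,0,0],0,1]
  ]
}}

```text
time: 12.82
eef_pos: [0.4806, -0.2896, 0.1689]
ee_rot: [[0.892, -0.449, -0.043], [-0.448, -0.893, 0.047], [-0.059, -0.023, -0.998]]
wrist_force: [0.6, 0.1, -0.5]
grip_width: 0.0397
```

```bash
python3 look.py w6
python3 - <<'E'
from h import *
import pickle
o,s=pickle.load(open("w6.pkl","rb"));im=s["image"];T=s["tool_from_camera"]
cv2.imwrite("pics/w6c.png",np.clip(im[:,:,::-1]*1.5,0,255).astype(np.uint8))
E
```

```text
[ 0.4806 -0.2896  0.1689] [[0.892, -0.449, -0.043], [-0.448, -0.893, 0.047], [-0.059, -0.023, -0.998]] 12.8167 [ 0.6  0.1 -0.5] 0.0397
```

View pics/w6c.png

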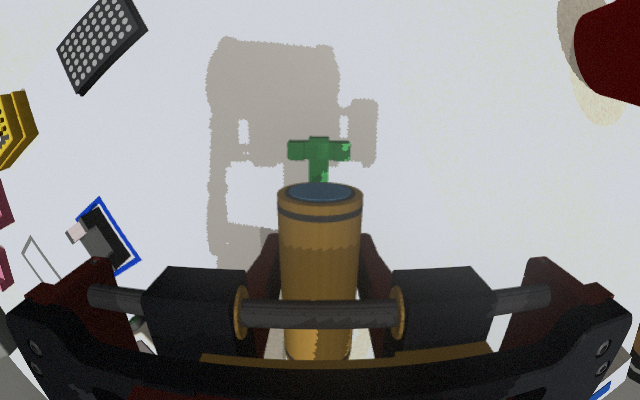

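Run:
```python
from h import *
import pickle
o,s=pickle.load(open("w6.pkl","rb"));T=s["tool_from_camera"]
I={"ee_rot":np.eye(3),"eef_pos":np.zeros(3)}
for z in(-.019,-.020,-.015): print("disc centre",z,wcast([[320,193],[320,196]],z,I,T).round(4).tolist())
print("end top rim z-.039",wcast([[320,209]],-.039,I,T),"bottom rim z+.001",wcast([[320,182]],.001,I,T),"back top",wcast([[319,360]],-.030,I,T),wcast([[319,360]],-.039,I,T))
```

```text
disc centre -0.019 [[0.0383, 0.0004], [0.0368, 0.0004]]
disc centre -0.02 [[0.0386, 0.0004], [0.0371, 0.0004]]
disc centre -0.015 [[0.0373, 0.0004], [0.0358, 0.0004]]
end top rim z-.039 [[0.03634507 0.00032705]] bottom rim z+.001 [[0.03953394 0.00048806]] back top [[-5.81672261e-02  7.23599962e-05]] [[-4.92513200e-02  4.85402165e-05]]
```

Call:
{"op": "apply_moves", "data": {
  "deltas": [
    [[0,0,-0.02],-0.2,1],
    [[0,0,-0.02],-0.2,1],
    [[0,0,-0.02],-0.2,1],
    [[0,0,-0.02],-0.2,1],
    [[0,0,-0.02],-0.2,1],
    [[0,0,0],0,1]
  ]
}}

```text
time: 13.37
eef_pos: [0.4769, -0.2874, 0.1604]
ee_rot: [[0.997, 0.055, -0.061], [0.059, -0.996, 0.06], [-0.057, -0.063, -0.996]]
wrist_force: [-0.2, -0.3, -0.9]
grip_width: 0.0394
```

Call:
{"op": "apply_moves", "data": {
  "deltas": [
    [[0.06,-0.2,0],0,1],
    [[0.1,-0.34,0],0,1],
    [[0.1,-0.34,0],0,1],
    [[0.1,-0.34,0],0,1],
    [[0.1,-0.34,0],0,1],
    [[0.1,-0.34,0],0,1],
    [[0.1,-0.34,0],0,1],
    [[0.1,-0.34,0],0,1],
    [[0.06,-0.2,0],0,1],
    [[0,0,0],0,1]
  ]
}}

```text
time: 14.2
eef_pos: [0.5413, 0.006, 0.1462]
ee_rot: [[0.996, 0.011, -0.094], [0.018, -0.997, 0.07], [-0.093, -0.071, -0.993]]
wrist_force: [0.0, 0.9, -2.5]
grip_width: 0.0391
```

Call:
{"op": "apply_moves", "data": {
  "deltas": [
    [[0,0,0],-0.02,1],
    [[0,0,0],-0.02,1],
    [[0,0,0],0,1],
    [[0,0,0],0,1],
    [[0,0,0],0,1],
    [[0,0,0],0,1],
    [[0,0,0],0,1],
    [[0,0,0],0,1],
    [[0,0,0],0,1],
    [[0,0,0],0,1],
    [[0,0,0],0,1],
    [[0,0,0],0,1]
  ]
}}

```text
time: 15.2
eef_pos: [0.5387, 0.0009, 0.1405]
ee_rot: [[0.995, 0.02, -0.101], [0.027, -0.997, 0.069], [-0.1, -0.071, -0.992]]
wrist_force: [-0.3, -0.2, -1.4]
grip_width: 0.0394
```

Call:
{"op": "apply_moves", "data": {
  "deltas": [
    [[0.05,-0.05,0.1],0,1],
    [[0.05,-0.05,0.25],0,1],
    [[0.05,-0.05,0.25],0,1],
    [[0.05,-0.05,0.2],0,1],
    [[0,0,0.05],0,1],
    [[0,0,0],0,1]
  ]
}}

```text
time: 15.7
eef_pos: [0.5519, 0.03, 0.0515]
ee_rot: [[0.995, 0.02, -0.097], [0.027, -0.997, 0.069], [-0.096, -0.071, -0.993]]
wrist_force: [-0.7, -1.3, -1.6]
grip_width: 0.0391
```

Call:
{"op": "apply_moves", "data": {
  "deltas": [
    [[0,0,0],-0.02,1],
    [[0,0,0],-0.02,1],
    [[0,0,0],0,1],
    [[0,0,0],0,1],
    [[0,0,0],0,1],
    [[0,0,0],0,1],
    [[0,0,0],0,1],
    [[0,0,0],0,1],
    [[0,0,0],0,1],
    [[0,0,0],0,1]
  ]
}}

```text
time: 16.53
eef_pos: [0.5546, 0.0288, 0.0577]
ee_rot: [[0.995, 0.042, -0.089], [0.048, -0.997, 0.068], [-0.085, -0.072, -0.994]]
wrist_force: [0.3, 0.0, -2.4]
grip_width: 0.0398
```

```bash
python3 look.py w7
python3 - <<'E'
from h import *
import pickle
o,s=pickle.load(open("w7.pkl","rb"))
im=s["image"]
from station import r
sd=r.snapshot("side")["image"]; np.save("sd7.npy",sd)
p=proj("side",[.5445,.0258,.03])[0].astype(int);print(p)
c=sd[p[1]-34:p[1]+26,p[0]-40:p[0]+40]
hsv=cv2.cvtColor(im,cv2.COLOR_RGB2HSV)
b=(hsv[...,0]>8)&(hsv[...,0]<28)&(hsv[...,1]>110)&(hsv[...,2]>30);b[240:]=0;b=big(b)
ys,xs=np.where(b);print("brass mask",xs.min(),xs.max(),ys.min(),ys.max())
L=np.clip(cv2.resize(im[120:280,220:420],(450,360),interpolation=cv2.INTER_CUBIC)*1.6,0,255);Rr=np.clip(cv2.resize(c,(350,262),interpolation=cv2.INTER_CUBIC)*1.5,0,255)
out=np.zeros((360,800,3));out[:,:450]=L;out[:262,450:]=Rr;cv2.imwrite("pics/w7c.png",out[:,:,::-1].astype(np.uint8))
E
```

```text
[0.5546 0.0288 0.0577] [[0.995, 0.042, -0.089], [0.048, -0.997, 0.068], [-0.085, -0.072, -0.994]] 16.5333 [ 0.3  0.  -2.4] 0.0398
[329 205]
brass mask 279 360 214 239
```

Call:
{"op": "apply_moves", "data": {
  "deltas": [
    [[-0.06,-0.01,0.1],0,1],
    [[0,0,0.01],0,1],
    [[0,0,0.01],0,1],
    [[0,0,0.01],0,1],
    [[0,0,0.01],0,1],
    [[0,0,0.01],0,1],
    [[0,0,0.01],0,1],
    [[0,0,0.01],0,1],
    [[0,0,0.01],0,1],
    [[0,0,0.01],0,1],
    [[0,0,0.01],0,1],
    [[0,0,0.01],0,1],
    [[0,0,0.01],0,1],
    [[0,0,0.01],0,1],
    [[0,0,0.01],0,1],
    [[0,0,0.01],0,1],
    [[0,0,0.01],0,1],
    [[0,0,0.01],0,1],
    [[0,0,0.01],0,1]
  ]
}}

```text
time: 18.22
eef_pos: [0.549, 0.0295, 0.0336]
ee_rot: [[0.996, 0.041, -0.081], [0.046, -0.997, 0.065], [-0.078, -0.068, -0.995]]
wrist_force: [-1.8, -2.8, 3.9]
grip_width: 0.0392
```

Call:
{"op": "apply_moves", "data": {
  "deltas": [
    [[0,0.02,0.01],0,1],
    [[0,0,0.01],0,1],
    [[0,0,0.01],0,1]
  ]
}}

```text
time: 18.47
eef_pos: [0.5492, 0.0279, 0.0319]
ee_rot: [[0.996, 0.041, -0.08], [0.047, -0.997, 0.066], [-0.077, -0.069, -0.995]]
wrist_force: [-4.1, -2.8, 10.7]
grip_width: 0.0398
```

```bash
python3 look.py w8
python3 - <<'E'
from h import *
import pickle
o,s=pickle.load(open("w8.pkl","rb"));im=s["image"]
from station import r
sc=r.snapshot("scene")["image"];sd=r.snapshot("side")["image"]; np.savez("s8.npz",a=sc,b=sd)
L=np.clip(cv2.resize(im[130:290,220:420],(400,320),interpolation=cv2.INTER_CUBIC)*1.6,0,255)
def crop(n,i):
    p=proj(n,[.5445,.0258,.04])[0].astype(int);return np.clip(cv2.resize(i[p[1]-30:p[1]+30,p[0]-38:p[0]+37],(400,320),interpolation=cv2.INTER_CUBIC)*1.5,0,255)
out=np.zeros((600,800,3));out[:320,:400]=L;out[:320,400:]=crop("scene",sc);out[320:,:350]=cv2.resize(crop("side",sd),(350,280))
cv2.imwrite("pics/w8c.png",out[:,:,::-1].astype(np.uint8))
E
```

```text
[0.5492 0.0279 0.0319] [[0.996, 0.041, -0.08], [0.047, -0.997, 0.066], [-0.077, -0.069, -0.995]] 18.4667 [-4.1 -2.8 10.7] 0.0398
```

View pics/w8c.png

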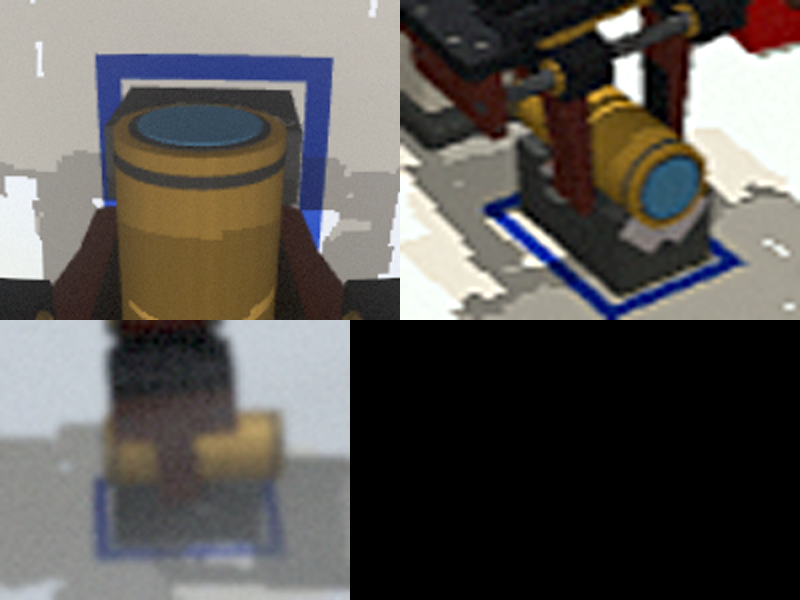

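Call:
{"op": "apply_moves", "data": {
  "deltas": [
    [[0,0.01,0.005],0,1],
    [[0,0,0.005],0,1],
    [[0,0,0.005],0,1],
    [[0,0,0.005],0,1]
  ]
}}

```text
time: 18.95
eef_pos: [0.5492, 0.0279, 0.0319]
ee_rot: [[0.996, 0.042, -0.079], [0.048, -0.997, 0.067], [-0.076, -0.07, -0.995]]
wrist_force: [-3.2, -2.1, 6.4]
grip_width: 0.0393
```

Call:
{"op": "apply_moves", "data": {
  "deltas": [
    [[0,0.01,0.01],0,1],
    [[0,0.01,0.01],0,1],
    [[0,0,0.01],0,1],
    [[0,0,0.01],0,1],
    [[0,0,0.01],0,1],
    [[0,0,0.01],0,1],
    [[0,0,0.01],0,1],
    [[0,0,0.01],0,1],
    [[0,0,0.01],0,1],
    [[0,0,0.01],0,1]
  ]
}}

```text
time: 19.78
eef_pos: [0.5493, 0.0279, 0.0318]
ee_rot: [[0.996, 0.044, -0.074], [0.049, -0.996, 0.068], [-0.071, -0.072, -0.995]]
wrist_force: [-4.2, -0.8, 9.2]
grip_width: 0.0392
```

Call:
{"op": "apply_moves", "data": {
  "deltas": [
    [[0,0,0.01],0,1],
    [[0,0,0.01],0,1],
    [[0,0,0.01],0,1],
    [[0,0,0.01],0,1],
    [[0,0,0.01],0,1],
    [[0,0,0.01],0,1],
    [[0,0,0.01],0,1],
    [[0,0,0.01],0,1],
    [[0,0,0.01],0,1],
    [[0,0,0.01],0,1],
    [[0,0,0.01],0,1],
    [[0,0,0.01],0,1],
    [[0,0,0.01],0,1],
    [[0,0,0.01],0,1],
    [[0,0,0.01],0,1],
    [[0,0,0.01],0,1],
    [[0,0,0.01],0,1],
    [[0,0,0.01],0,1],
    [[0,0,0.01],0,1],
    [[0,0,0.01],0,1]
  ]
}}

```text
time: 21.45
eef_pos: [0.5495, 0.0278, 0.0318]
ee_rot: [[0.997, 0.045, -0.065], [0.049, -0.997, 0.065], [-0.062, -0.068, -0.996]]
wrist_force: [-4.0, -1.4, 7.7]
grip_width: 0.0395
```

```bash
python3 look.py w9
python3 - <<'E'
from h import *
import pickle
from station import r
for _ in range(4):
    r.snapshot("side");o=r.get_obs();print(o["eef_pos"].round(4),o["wrist_force"].round(1),o["time"])
# disc ellipse in wrist view, before/after; blue vs block far edge
T=r.snapshot("wrist")["tool_from_camera"]
for k in("w6","w8","w9"):
    o,s=pickle.load(open(k+".pkl","rb"));im=s["image"];hsv=cv2.cvtColor(im,cv2.COLOR_RGB2HSV)
    m=(hsv[...,0]>88)&(hsv[...,0]<115)&(hsv[...,1]>60)&(hsv[...,2]<140);m[:170]=0;m[235:]=0;m[:,:285]=0;m[:,:][:,355:]=0;m=big(m)
    e=cv2.fitEllipse(np.argwhere(m)[:,::-1][cv2.convexHull(np.argwhere(m)[:,::-1].astype(np.int32),returnPoints=False)[:,0]].astype(np.float32))
    I={"ee_rot":np.eye(3),"eef_pos":np.zeros(3)}
    t=wcast([e[0]],-.0204,I,T)[0];R=o["ee_rot"];P=o["eef_pos"]+R@np.array([t[0],t[1],-.0204])
    print(k,np.round(e[0],1),np.round(e[1],1),"tool",t.round(4),"end world",P.round(4))
E
```

```text
[0.5495 0.0278 0.0318] [[0.997, 0.045, -0.065], [0.049, -0.997, 0.065], [-0.062, -0.068, -0.996]] 21.45 [-4.  -1.4  7.7] 0.0395
[0.5495 0.0278 0.0318] [-3.2  0.   7.4] 21.55
[0.5495 0.0278 0.0318] [-4.3 -0.6  8.6] 21.6
[0.5495 0.0278 0.0318] [-3.9 -1.4  8.7] 21.65
[0.5495 0.0278 0.0318] [-3.1 -1.7  8.6] 21.7
w6 [319.4 191.6] [18.  62.6] tool [ 0.0395 -0.0001] end world [ 0.5168 -0.3081  0.1869]
w8 [319.5 192.7] [20.5 63.3] tool [ 0.039  -0.0001] end world [0.5896 0.0285 0.0492]
w9 [319.6 192.3] [19.6 63.3] tool [ 0.0392 -0.0001] end world [0.5899 0.0285 0.0497]
```

Call:
{"op": "apply_moves", "data": {
  "deltas": [
    [[0.01,0,0.014],0,1],
    [[0.01,0,0.014],0,1],
    [[0,0,0.015],0,1],
    [[0,0,0.015],0,1]
  ]
}}

```text
time: 22.08
eef_pos: [0.5495, 0.0278, 0.0318]
ee_rot: [[0.997, 0.045, -0.068], [0.049, -0.997, 0.064], [-0.065, -0.067, -0.996]]
wrist_force: [-3.7, -0.8, 10.3]
grip_width: 0.0393
```

Run:
```python
from station import r
for _ in range(5):
    r.snapshot("side");o=r.get_obs();print(o["eef_pos"].round(4),o["wrist_force"].round(1),o["time"])
f=o["wrist_force"]
if 9<f[2]<25 and abs(f[1])<4: print("done",r.job_done())
```

```text
[0.5495 0.0278 0.0318] [-5.4 -1.8  9.9] 22.1333
[0.5495 0.0278 0.0318] [-4.1 -2.1  9.9] 22.1833
[0.5495 0.0278 0.0318] [-5.2 -0.5 10.7] 22.2333
[0.5495 0.0278 0.0318] [-4.7 -2.  10.3] 22.2833
[0.5495 0.0278 0.0318] [-4.5 -1.2 11. ] 22.3333
the job is handed in; nothing more can be done
done None
```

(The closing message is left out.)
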